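# Chase the blind thread of a levelling foot with a tap and wrench

### The arm

A 7-joint arm with a two-finger parallel gripper is mounted at the origin on the work surface. World frame = base frame: x ahead of the robot, y to its left, z up, the work surface at z = 0. Lengths are in m, angles in rad, forces in N, time in s.
With the tool pointing down it reaches from about 0.425 to 0.925 m from the base axis. Payload 6.8 kg.
Tool frame: the origin (TCP) lies on the mounting face of the last link; the fingertips stand 173 mm ahead of it and the grasp point (between the pads) lies 155 mm ahead of it; z points along the fingers, y is the line along which they close (so a half turn about z gives the same grasp; the last joint's range is limited). The gripper opens to 85 mm and grips with 20 to 120 N. Pads are 22 mm wide; open, the fingers measure 114 mm over their backs; the gripper's body (76 mm by 85 mm) begins 54 mm behind the grasp point. The pads swing forward as they close: fully open they stand 13 mm farther back than shut.
Start: joints at [-1.262, 0.477, 0.022, 1.555, -0.011, 1.109, -0.083], TCP at [0.273, 0.617, 0.405] pointing down, gripper open.
Joint ranges: [-2.96, 2.96], [-0.34, 2.1], [-1.41, 1.46], [0.24, 2.44], [-1.37, 4.51], [0.17, 1.92], [-2.96, 2.96]. Speed limits (rad/s): [2.39, 2.39, 3.14, 3.14, 3.14, 3.14, 3.14].

### API

Orientations are given as a rotation vector (axis times angle).
In Python, from bench import r gives the robot as it stands.
- The arm moves only by the tool carry_out, never from a script. Its argument "moves" is a list of rows, each a list of 5 numbers: the shift along the tool's x, y, z in m, then the turn about the tool's z in rad, then the finger opening in m, from 0 to 0.0854. In form: [[dx, dy, dz, roll, claw], ...]. A call has exactly 8 rows; each row is the pose to reach, as a shift and turn from the pose commanded when the call began, along the tool's axes at that moment; what a row does not reach only later rows make up. A row lasts 1/10 s, in which the tool goes at most 50 mm and 8.59 degrees, less where a joint would pass 70% of its speed; a pose out of reach is approached as far as the arm can. A call with a gripper value outside its range is refused whole. The fingers move at their own pace and stop on an object; "force" is the grip in N (left out, the last holds). Time passes only in rows, so rows that repeat a pose let the fingers close, or fill a call up. It gives the time, the measured TCP pose, the force, the opening and the grip force at its end, in the units of the state.
- r.get_obs(): the state, without advancing time (a new reading comes with each control period).
- r.grab_frame(name): name is "scene" or "side" or "wrist"; returns the picture (384x512x3 uint8, red, green, blue); there is no depth.
- r.calibration(name): a dict with "fx", "fy", "cx", "cy" (pixels), "rvec" (rotation vector, rad) and "tvec" (3), from world to camera coordinates, as OpenCV has them. Camera axes: x right, y down, z forward; pixel columns grow to the right and rows downward; lengths in m; the calibration is good to about 2 mm. The wrist camera is an equidistant fisheye: a pixel r from the principal point sees the ray r / f radians off the axis. A picture is of the moment at which its call begins: read the wrist's pose just before it. calibration takes no time and is no camera call; for the wrist camera it gives the pose at the moment of the call.
- r.hand_in(): hands the job in; it is judged then, once.
The state is a dict: "clock": time; "joints": joint angles; "qvel": joint speeds; "tau": joint torques, N m; "tcp_pos": TCP position; "orientation": TCP orientation; "contact_force": force on the tool from outside, world axes, zero at the start; "moment": the same for the moment, N m; "grip_width": finger opening in m; "gripper_force": force on a finger pad.
Only numpy, scipy, OpenCV 4.12 (cv2) and the standard library are available. Lean on these libraries where they do the work, as an engineer would, in place of code of your own. Each camera call takes 0.05 s, during which the arm holds its last target. There are 200 camera calls.

### The job

The round aluminium foot in the vise needs its blind M16 thread chased; the tap is already started in it, in its bar wrench. Turn it clockwise half a turn forward and a quarter turn back, do that twice, then carry on forward until you feel the tap bottom in the hole, without forcing it, because the foot then twists in the jaws. Back off a quarter turn from the bottom and let go, leaving the tap standing there and the things around it where they lie.

Things in the scene. Friction and masses are not known exactly. Their poses are not given: they have to be found in the camera images.
- vise: Blue machine vise, 225 x 116 mm, on a plywood board 310 x 150 x 15 mm, all fixed. Origin on the table directly under the tap's axis; x runs along the vise from its screw to its fixed jaw, z up. Jaw tops 82 mm above the table; the foot (43 mm round, top at 95 mm) stands between them. Screw handle at x = -146 mm, 56 mm up.
- wrench: Steel bar tap wrench with the tap upright in it. Origin on the tap's vertical axis, mid-height of the bar, 150 mm up; x along the bar: 12 mm round, free from 40 to 98 mm each side of the axis; hub 58 x 24 x 22 mm. Turns only about its axis; clockwise from above it sinks 2 mm a turn, 0.9 to 1.1 turns at the start to the hole's bottom. Drag 0.25 N m; it winds up springily, 8 N m per rad, once bottomed.
- work (a joint): Twist of the round foot in the vise jaws, rad, clockwise from above positive; 0 at the start, and it should stay there. The jaws hold the foot up to a torque of about 1.6 N m (some 21 N on the bar 75 mm from the axis); forced harder, it slips round.
- oil: Bystander: upright small bottle of tapping oil, 42 mm round, 105 mm tall, red cap; origin at the centre of its base.
- caliper: Bystander: calliper lying flat, 170 x 75 mm, 12 mm thick; origin under the middle of its beam, x along the beam.
- brace: Bystander: orange printed X-shaped brace lying flat, 130 x 130 x 10 mm; origin under its centre.

How it is judged:
On the way, in this order (a step that is already met when the one before it is completed fails the run):
1. tap turned half a turn forward (within about a tenth of a turn) (distance of wrench from where it was at the start of the episode between 0.00076 and 0.00126 m), for 0.1 s.
2. tap backed off a quarter turn, to about a quarter turn in (distance of wrench from where it was at the start of the episode between 0.00024 and 0.00074 m), for 0.1 s.
3. half a turn forward again, to about three quarters of a turn in (distance of wrench from where it was at the start of the episode between 0.00122 and 0.00178 m), for 0.1 s.
4. a quarter turn back again, to about half a turn in (distance of wrench from where it was at the start of the episode between 0.00072 and 0.0012 m), for 0.1 s.
5. tap turned on until it bottoms in the hole (z of wrench in the frame of vise below 0.14785 m), for 0.05 s.
At the end, for the whole second after the job is handed in: The tap stands a quarter turn back from the bottom of the hole (0.15 to 0.35 turn, i.e. 0.3 to 0.7 mm above its bottomed height), at rest and released; the foot has not twisted in the jaws by more than 0.04 rad; bottle, calliper and brace are within 20 mm of where they were (z of wrench in the frame of vise between 0.1481 and 0.1485 m and angular speed of wrench below 0.05 rad/s and not (value of joint work above 0.04 rad or value of joint work below -0.04 rad) and not (distance of oil from where it was at the start of the episode above 0.02 m) and not (distance of caliper from where it was at the start of the episode above 0.02 m) and not (distance of brace from where it was at the start of the episode above 0.02 m)); the robot touches nothing.
It fails at once if the foot twisted in the vise jaws by more than 0.04 rad (tap forced) (value of joint work above 0.04 rad or value of joint work below -0.04 rad).
It fails at once if oil pushed more than 20 mm (distance of oil from where it was at the start of the episode above 0.02 m).
It fails at once if caliper pushed more than 20 mm (distance of caliper from where it was at the start of the episode above 0.02 m).
It fails at once if brace pushed more than 20 mm (distance of brace from where it was at the start of the episode above 0.02 m).
It also fails if it takes over 67 s, if anything falls off the work surface, if the arm or the gripper's body presses on something with over 40 N, if the wrist force passes 120 N, or if a joint passes its speed limit or range.

## Working session

There is one attempt and no reset: what is moved stays moved. The work goes in short steps, Python scripts to look and compute and a tool call to move; the robot and the scene stay as the last step left them, time stands still between calls to the robot, and variables do not carry over. Pictures are saved under pics/ and viewed, at most 10 in all, crops included, and the job is handed in when it is done.

Besides the shell and the picture viewer there is one more tool, called after ">>>" as a command line: name --pt "numbers of a row" for each row, then --argument value for the rest. carry_out: Moves the arm, as the interface text tells. Its arguments: {"type":"object","properties":{"moves":{"type":"array","items":{"type":"array","items":{"type":"number"}}},"force":{"type":"number"}},"required":["moves"]}

```bash
mkdir -p pics; cat > h.py <<'E'
import numpy as np, cv2
from bench import r
def save(n,f):
    c=r.calibration(n); im=r.grab_frame(n); cv2.imwrite(f'pics/{f}.png',im[:,:,::-1]); return c,im
def K(c): return np.array([[c['fx'],0,c['cx']],[0,c['fy'],c['cy']],[0,0,1.]])
def proj(c,P): return cv2.projectPoints(np.float64(P).reshape(-1,3),np.float64(c['rvec']),np.float64(c['tvec']),K(c),None)[0].reshape(-1,2)
def ray(c,uv,fish=False):
    p=(np.array(uv,float)-[c['cx'],c['cy']])/[c['fx'],c['fy']]
    if fish:
        t=np.linalg.norm(p); d=np.r_[p/t*np.sin(t),np.cos(t)]
    else: d=np.r_[p,1]
    R=cv2.Rodrigues(np.float64(c['rvec']))[0]; return -R.T@np.float64(c['tvec']).ravel(), R.T@d
def atz(c,uv,z,fish=False):
    o,d=ray(c,uv,fish); return o+d*(z-o[2])/d[2]
E
python3 - <<'E'
from h import *
o=r.get_obs(); print(o)
for n in ['scene','side','wrist']:
    c,_=save(n,n+'0'); print(n,c)
    R=cv2.Rodrigues(np.float64(c['rvec']))[0]; print(-R.T@np.float64(c['tvec']).ravel())
a=[cv2.imread(f'pics/{n}0.png') for n in ['scene','side','wrist']]
E
```

```text
{'clock': 0.0, 'joints': array([-1.26209958,  0.47776403,  0.02234863,  1.55645552, -0.01152442,
        1.10932332, -0.08307237]), 'qvel': array([ 1.04409030e-03,  5.03504376e-08,  7.26032377e-04, -4.73214422e-04,
        1.49010182e-03, -5.89390579e-04,  3.03924424e-04]), 'tau': array([-4.72390366e-05, -5.96447754e+01,  1.60719652e+00, -2.81209069e+01,
        1.22158119e-02,  9.30874347e-03,  1.46178877e-05]), 'tcp_pos': array([0.27314126, 0.61695481, 0.40374808]), 'orientation': array([-6.49872997e-01, -3.07337213e+00,  2.83236848e-03]), 'contact_force': array([-0.39365508,  0.24676855, -0.55826057]), 'moment': array([-0.0082122 ,  0.00883179,  0.07878175]), 'gripper_force': 0.0, 'grip_width': 0.08560056793120707}
scene {'fx': 357.08248115830395, 'fy': 357.08248115830395, 'cx': 256.1177664410398, 'cy': 189.25522044715612, 'rvec': array([ 2.03926505,  0.80610475, -0.42560203]), 'tvec': array([-0.43606937, -0.11863914,  1.197989  ])}
[ 1.04147093 -0.47945277  0.56997607]
side {'fx': 461.53513779166155, 'fy': 461.53513779166155, 'cx': 250.895083207962, 'cy': 193.74740931729846, 'rvec': array([ 2.10908607, -0.16414666,  0.09093526]), 'tvec': array([-0.5536152 ,  0.1339059 ,  1.04398737])}
[ 0.42079658 -0.89997062  0.65369208]
wrist {'fx': 297.3186396354542, 'fy': 297.3186396354542, 'cx': 260.53376665199676, 'cy': 185.5619721306151, 'rvec': array([-2.43815808, -1.58706021, -0.21072644]), 'tvec': array([-0.67449743, -0.03488016,  0.37856626])}
[0.21290119 0.64422864 0.37298575]
```

View pics/scene0.png

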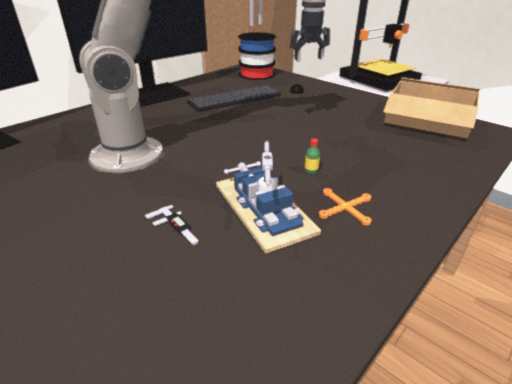

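View pics/side0.png

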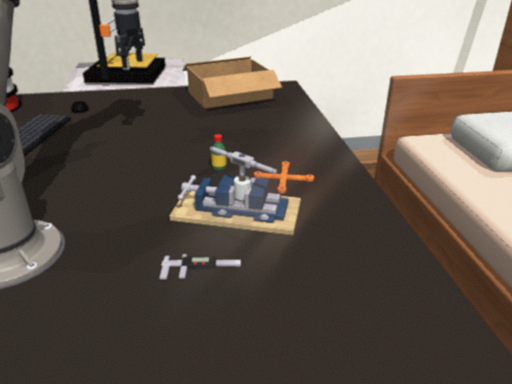

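View pics/wrist0.png

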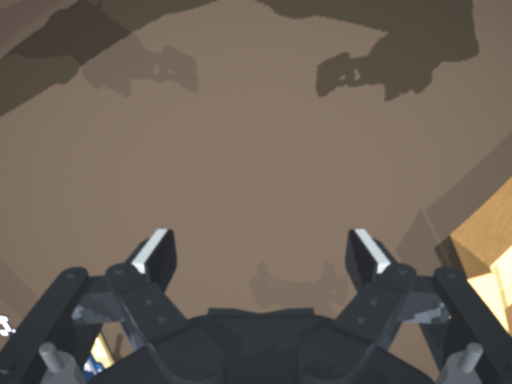

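The scene view has the wrench and vise near (267,165), with the oil, brace and calliper around them. In the side view the bar runs from about (211,150) to (275,171), with the hub near (243,161). The wrist view shows only table.

```bash
python3 - <<'E'
from h import *
c=r.calibration('side')
for uv in [(211,150),(275,171),(243,161)]: print(atz(c,uv,.15))
c=r.calibration('scene')
for uv in [(267,145),(268,186),(268,165)]: print(atz(c,uv,.15))
a=cv2.imread('pics/side0.png')[130:240,150:330]; b=cv2.imread('pics/scene0.png')[125:250,205:385]
a=cv2.resize(a,(720,440),interpolation=cv2.INTER_CUBIC)
b=cv2.resize(b,(720,500),interpolation=cv2.INTER_CUBIC)
cv2.imwrite('pics/a.png',a);cv2.imwrite('pics/b.png',b)
o=r.get_obs(); R=cv2.Rodrigues(o['orientation'])[0]; print(R.round(3))
cw=r.calibration('wrist');Rw=cv2.Rodrigues(cw['rvec'])[0];p=-Rw.T@cw['tvec']; print('cam in tool',R.T@(p-o['tcp_pos']),'axis',R.T@Rw.T[:,2])
E
```

```text
[0.4826104  0.14910055 0.15      ]
[0.61895232 0.01538536 0.15      ]
[0.55334297 0.07676984 0.15      ]
[0.49489193 0.14948608 0.15      ]
[0.62493594 0.00614536 0.15      ]
[0.56539758 0.07356366 0.15      ]
[[-0.914  0.405 -0.   ]
 [ 0.405  0.914 -0.001]
 [-0.    -0.001 -1.   ]]
cam in tool [0.06611022 0.00057671 0.0308171 ] axis [-2.63830866e-01 -4.17774112e-04  9.64568867e-01]
```

View pics/a.png

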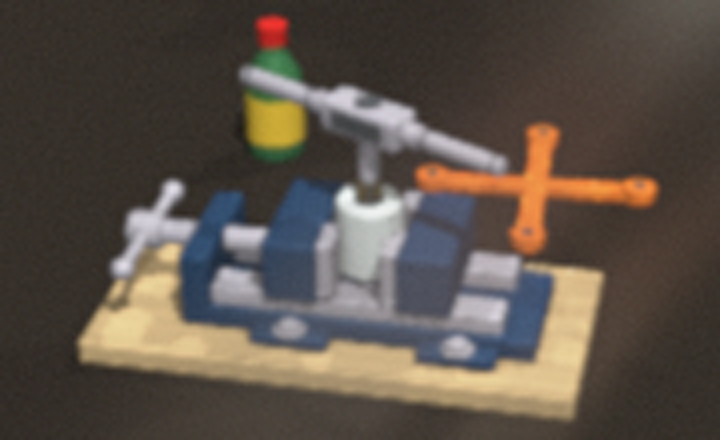

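View pics/b.png

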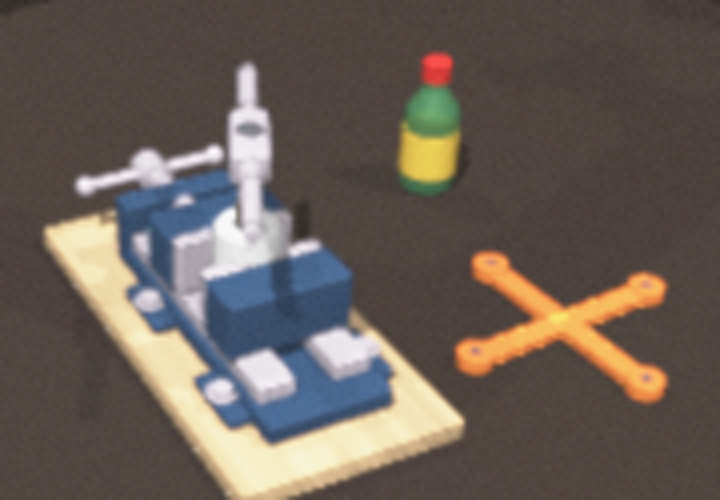

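Both crops agree: the hub centre is at about (0.556, 0.080), the bar runs at -45° in the table plane, and the hub top looks flat. I'll move above it.

>>> carry_out --pt "-0.039 -0.031 0 0.03 0.085" --pt "-0.078 -0.062 0 0.06 0.085" --pt "-0.117 -0.093 0 0.09 0.085" --pt "-0.156 -0.124 0 0.12 0.085" --pt "-0.195 -0.155 0 0.15 0.085" --pt "-0.234 -0.186 0 0.18 0.085" --pt "-0.273 -0.217 0 0.21 0.085" --pt "-0.312 -0.247 0 0.24 0.085" --force 60

```text
clock: 0.95
tcp_pos: [0.459, 0.263, 0.4047]
orientation: [-1.015, -2.973, -0.0]
contact_force: [0.5, -0.5, 0.1]
grip_width: 0.085
gripper_force: 0.0
```

```bash
cat > st.py <<'E'
from h import *
def go(tx,ty,tz,yaw_y=None):
    o=r.get_obs(); R=cv2.Rodrigues(o['orientation'])[0]; d=R.T@(np.array([tx,ty,tz])-o['tcp_pos'])
    yy=np.degrees(np.arctan2(R[1,1],R[0,1]))
    print('shift',d.round(4),'yaw_y',yy.round(2), 'roll needed', None if yaw_y is None else np.radians((yy-yaw_y+90)%180-90).round(4))
    print(o['clock'],o['tcp_pos'].round(4),o['joints'].round(3),o['contact_force'].round(2),o['moment'].round(3),o['grip_width'])
E
python3 - <<'E'
from st import *
go(.556,.08,.404,45)
E
```

```text
shift [-0.1886 -0.0854  0.0007] yaw_y 52.29 roll needed 0.1273
0.95 [0.459  0.263  0.4047] [-0.809  0.236  0.202  1.915 -0.056  0.996  0.33 ] [ 0.47 -0.51  0.12] [-0.008 -0.035  0.018] 0.08497081813498855
```

>>> carry_out --pt "-0.038 -0.017 0 0.025 0.085" --pt "-0.076 -0.034 0 0.05 0.085" --pt "-0.114 -0.051 0 0.075 0.085" --pt "-0.152 -0.068 0 0.1 0.085" --pt "-0.189 -0.085 0 0.127 0.085" --pt "-0.189 -0.085 0 0.127 0.085" --pt "-0.189 -0.085 0 0.127 0.085" --pt "-0.189 -0.085 0 0.127 0.085"

```text
clock: 1.75
tcp_pos: [0.5559, 0.0836, 0.4044]
orientation: [-1.197, -2.904, -0.0]
contact_force: [-0.6, 0.7, -0.4]
grip_width: 0.0853
gripper_force: 0.0
```

```bash
python3 - <<'E'
from st import *
go(.556,.08,.404,45)
c,im=save('wrist','w1'); np.save('w1.npy',c)
E
```

```text
shift [-0.0027 -0.0025  0.0004] yaw_y 45.2 roll needed 0.0035
1.75 [0.5559 0.0836 0.4044] [-0.526  0.298  0.328  1.848 -0.113  1.014  0.637] [-0.61  0.65 -0.4 ] [0.081 0.052 0.005] 0.08528346626955073
```

View pics/w1.png

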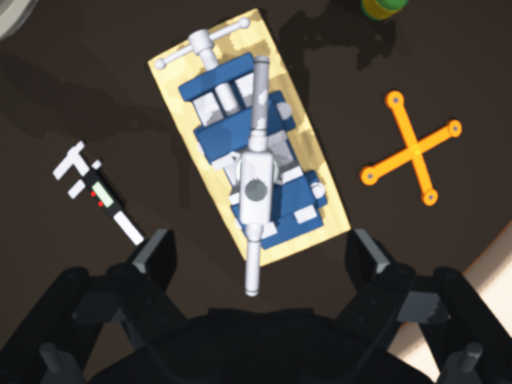

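The bar ends are at (261,60) and (252,293), and the hub disc on the tap axis is at (256,190).

```bash
python3 - <<'E'
from st import *
c=np.load('w1.npy',allow_pickle=True).item()
a=atz(c,(261,60),.153,1);b=atz(c,(252,293),.153,1);h=atz(c,(256,190),.161,1)
print(a,b,(a+b)/2,h,np.linalg.norm(a-b))
e1=atz(c,(261.5,90),.156,1);e2=atz(c,(252.8,270),.156,1)
ang=np.degrees(np.arctan2(*(b-a)[[1,0]]));print(ang,np.degrees(np.arctan2(*(e2-e1)[[1,0]])))
for t in [h,(a+b)/2]: go(t[0],t[1],.305,ang+90)
E
```

```text
[0.48476785 0.15558687 0.153     ] [0.61731966 0.01262844 0.153     ] [0.55104375 0.08410765 0.153     ] [0.55034831 0.08520105 0.161     ] 0.19495407510394827
-47.16315792177299 -47.66438616928435
shift [ 0.0047 -0.003   0.0995] yaw_y 45.24 roll needed 0.0419
1.8 [0.5558 0.0839 0.4045] [-0.527  0.298  0.328  1.848 -0.113  1.014  0.637] [ 0.21 -0.15 -0.29] [ 0.029  0.015 -0.058] 0.0851719302005783
shift [ 0.0034 -0.0032  0.0995] yaw_y 45.24 roll needed 0.0419
1.8 [0.5558 0.0839 0.4045] [-0.527  0.298  0.328  1.848 -0.113  1.014  0.637] [ 0.21 -0.15 -0.29] [ 0.029  0.015 -0.058] 0.0851719302005783
```

>>> carry_out --pt "0.004 -0.003 0.02 0.045 0.085" --pt "0.004 -0.003 0.045 0.045 0.085" --pt "0.004 -0.003 0.07 0.045 0.085" --pt "0.004 -0.003 0.09 0.045 0.085" --pt "0.004 -0.003 0.0985 0.045 0.085" --pt "0.004 -0.003 0.0985 0.045 0.06" --pt "0.004 -0.003 0.0985 0.045 0.04" --pt "0.004 -0.003 0.0985 0.045 0.032" --force 40

```text
clock: 2.6
tcp_pos: [0.5518, 0.0834, 0.3074]
orientation: [1.264, 2.875, 0.002]
contact_force: [0.0, -0.1, -0.2]
grip_width: 0.0436
gripper_force: 0.0
```

>>> carry_out --pt "0 0 0 0 0.028" --pt "0 0 0 0 0.024" --pt "0 0 0 0 0.02" --pt "0 0 0 0 0.015" --pt "0 0 0 0 0.01" --pt "0 0 0 0 0.01" --pt "0 0 0 0 0.01" --pt "0 0 0 0 0.01" --force 40

```text
clock: 3.4
tcp_pos: [0.5514, 0.0828, 0.3068]
orientation: [1.265, 2.875, 0.0]
contact_force: [-2.6, -1.8, 6.0]
grip_width: 0.0235
gripper_force: 42.1
```

```bash
python3 - <<'E'
from st import *
go(.5507,.0847,.305,42.8)
E
```

```text
shift [0.0019 0.0008 0.0018] yaw_y 42.49 roll needed -0.0053
3.4 [0.5514 0.0828 0.3068] [-0.504  0.413  0.307  1.946 -0.169  0.807  0.638] [-2.64 -1.8   5.96] [-0.342  0.552  0.049] 0.02352761936620744
```

>>> carry_out --pt "0 0 0 0 0.01" --pt "0 0 0 0.1 0.01" --pt "0 0 0.0001 0.24 0.01" --pt "0 0 0.0001 0.38 0.01" --pt "0 0 0.0002 0.52 0.01" --pt "0 0 0.0002 0.66 0.01" --pt "0 0 0.0003 0.8 0.01" --pt "0 0 0.0003 0.94 0.01" --force 80

```text
clock: 4.2
tcp_pos: [0.5503, 0.0823, 0.3064]
orientation: [-2.434, -1.983, 0.005]
contact_force: [-9.1, -3.7, 14.1]
grip_width: 0.0229
gripper_force: 82.3
```

```bash
python3 - <<'E'
from st import *
go(.5507,.0847,.305,42.8)
print(r.get_obs()['tau'][6])
E
```

```text
shift [ 0.0025 -0.0001  0.0014] yaw_y -11.67 roll needed -0.9507
4.2 [0.5503 0.0823 0.3064] [-0.682  0.445  0.542  1.959 -0.309  0.822 -0.173] [-9.08 -3.75 14.13] [-0.669  2.023  0.277] 0.022944696820917754
1.284438595175743
```

>>> carry_out --pt "0 0 -0.0005 0.14 0.01" --pt "0 0 -0.0005 0.28 0.01" --pt "0 0 -0.0005 0.42 0.01" --pt "0 0 -0.0005 0.56 0.01" --pt "0 0 -0.0005 0.7 0.01" --pt "0 0 -0.0005 0.84 0.01" --pt "0 0 -0.0005 0.98 0.01" --pt "0 0 -0.0005 1.12 0.01"

```text
clock: 5.0
tcp_pos: [0.5491, 0.0835, 0.3061]
orientation: [-3.114, -0.389, 0.012]
contact_force: [-13.5, 2.0, 12.2]
grip_width: 0.0225
gripper_force: 82.2
```

```bash
python3 - <<'E'
from st import *
go(.5507,.0847,.305,42.8)
E
```

```text
shift [ 0.0018 -0.0007  0.0011] yaw_y -75.77 roll needed 1.0722
5.0 [0.5491 0.0835 0.3061] [-0.886  0.529  0.833  1.972 -0.514  0.872 -1.097] [-13.48   1.97  12.24] [0.331 2.812 0.314] 0.022508556611606046
```

>>> carry_out --pt "-0.0007 -0.0002 -0.0005 0.14 0.01" --pt "-0.0014 -0.0003 -0.0005 0.28 0.01" --pt "-0.0014 -0.0003 -0.0005 0.42 0.01" --pt "-0.0014 -0.0003 -0.0005 0.56 0.01" --pt "-0.0014 -0.0003 -0.0005 0.7 0.01" --pt "-0.0014 -0.0003 -0.0005 0.84 0.01" --pt "-0.0014 -0.0003 -0.0005 0.98 0.01" --pt "-0.0014 -0.0003 -0.0005 1.1 0.01"

```text
clock: 5.8
tcp_pos: [0.5489, 0.0855, 0.3061]
orientation: [-2.861, 1.294, 0.009]
contact_force: [-5.9, 6.9, 2.7]
grip_width: 0.0224
gripper_force: 80.7
```

>>> carry_out --pt "0 0 0 0 0.01" --pt "0 0 0 0 0.01" --pt "0 0 0 -0.14 0.01" --pt "0 0 0 -0.28 0.01" --pt "0 0 0 -0.42 0.01" --pt "0 0 0 -0.56 0.01" --pt "0 0 0 -0.7 0.01" --pt "0 0 0 -0.8 0.01"

```text
clock: 6.6
tcp_pos: [0.5483, 0.0841, 0.3062]
orientation: [-3.138, 0.065, 0.009]
contact_force: [-7.7, 2.9, 3.6]
grip_width: 0.0226
gripper_force: 81.0
```

```bash
python3 - <<'E'
from st import *
go(.5507,.0847,.305,42.8)
E
```

```text
shift [ 0.0024 -0.0007  0.0012] yaw_y -92.37 roll needed 0.7825
6.6 [0.5483 0.0841 0.3062] [-0.936  0.56   0.91   1.977 -0.574  0.89  -1.331] [-7.66  2.86  3.58] [ 0.497  1.629 -0.277] 0.02263623187524022
```

>>> carry_out --pt "0 0 0 -0.14 0.01" --pt "0 0 0 -0.28 0.01" --pt "0 0 0 -0.42 0.01" --pt "0 0 0 -0.56 0.01" --pt "0 0 0 -0.7 0.01" --pt "0 0 0 -0.77 0.01" --pt "0 0 0 -0.77 0.01" --pt "0 0 0 -0.77 0.01"

```text
clock: 7.4
tcp_pos: [0.5487, 0.0828, 0.3064]
orientation: [-2.937, -1.109, 0.006]
contact_force: [-5.8, -1.1, 4.7]
grip_width: 0.0227
gripper_force: 80.8
```

```bash
python3 - <<'E'
from st import *
go(.5507,.0847,.305,42.5-90)
E
```

```text
shift [ 0.0028 -0.0001  0.0014] yaw_y -48.61 roll needed -0.0195
7.4 [0.5487 0.0828 0.3064] [-0.802  0.483  0.707  1.97  -0.419  0.842 -0.714] [-5.81 -1.06  4.66] [-0.119  1.224 -0.178] 0.02274893258351044
```

>>> carry_out --pt "0 0 0 0 0.03" --pt "0 0 0 0 0.06" --pt "0 0 0 0 0.06" --pt "0 0 0 0 0.06" --pt "0 0 -0.02 0 0.06" --pt "0 0 -0.05 0 0.06" --pt "0 0 -0.05 -0.14 0.06" --pt "0 0 -0.05 -0.28 0.06"

```text
clock: 8.2
tcp_pos: [0.5504, 0.0832, 0.3579]
orientation: [2.75, 1.518, 0.003]
contact_force: [-0.8, -1.2, 1.1]
grip_width: 0.0604
gripper_force: 0.0
```

>>> carry_out --pt "0 0 0 -0.149 0.06" --pt "0 0 0 -0.298 0.06" --pt "0 0 0 -0.447 0.06" --pt "0 0 0 -0.596 0.06" --pt "0 0 0 -0.745 0.06" --pt "0 0 0 -0.894 0.06" --pt "0 0 0 -1.043 0.06" --pt "0 0 0 -1.19 0.06"

```text
clock: 9.0
tcp_pos: [0.55, 0.0829, 0.3569]
orientation: [1.427, 2.799, 0.0]
contact_force: [-0.0, 0.0, -0.7]
grip_width: 0.0602
gripper_force: 0.0
```

>>> carry_out --pt "0 0 0 -0.149 0.06" --pt "0 0 0 -0.298 0.06" --pt "0 0 0 -0.447 0.06" --pt "0 0 0 -0.596 0.06" --pt "0 0 0 -0.745 0.06" --pt "0 0 0 -0.894 0.06" --pt "0 0 0 -1.043 0.06" --pt "0 0 0 -1.19 0.06"

```text
clock: 9.8
tcp_pos: [0.5501, 0.0829, 0.3569]
orientation: [-0.387, 3.117, -0.0]
contact_force: [-0.7, 0.3, -0.6]
grip_width: 0.0604
gripper_force: 0.0
```

```bash
python3 - <<'E'
from st import *
go(.5497,.084,.3065,42.5-90)
save('wrist','w2')
E
```

```text
shift [0.0001 0.0012 0.0504] yaw_y 104.16 roll needed -0.4947
9.8 [0.5501 0.0829 0.3569] [-0.389  0.336  0.157  1.9   -0.065  0.91   1.617] [-0.74  0.27 -0.63] [-0.017 -0.027  0.034] 0.06039187284922688
```

View pics/w2.png

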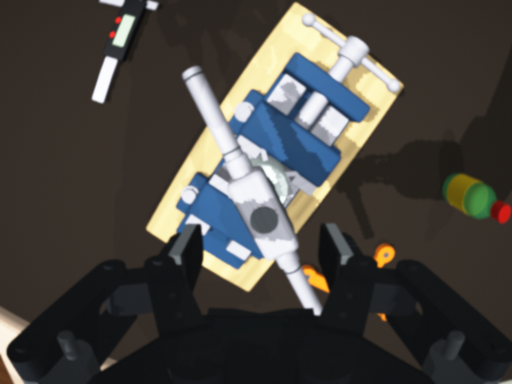

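The bar end is at (194,70) and the hub disc at (264,220). The tap stands about a quarter turn in.

```bash
python3 - <<'E'
from st import *
c=r.calibration('wrist')
a=atz(c,(194,71),.1525,1);h=atz(c,(264,220),.1605,1);n=atz(c,(231,158),.1555,1)
print(a,h,np.linalg.norm((a-h)[:2]))
for d in [h-a,n-a]: 
  g=np.degrees(np.arctan2(d[1],d[0]));print(g); go(h[0],h[1],.3065,g+90)
E
```

```text
[0.47497146 0.0232898  0.1525    ] [0.55031544 0.08505539 0.1605    ] 0.09742537076997371
39.344262727157975
shift [-0.0008  0.0021  0.0504] yaw_y 104.55 roll needed -0.4327
9.85 [0.5501 0.0828 0.3569] [-0.387  0.336  0.155  1.9   -0.064  0.91   1.624] [-0.45  0.08 -0.58] [-0.011  0.021  0.045] 0.059938250320792356
37.15526610761384
shift [-0.0008  0.0021  0.0504] yaw_y 104.55 roll needed -0.3945
9.85 [0.5501 0.0828 0.3569] [-0.387  0.336  0.155  1.9   -0.064  0.91   1.624] [-0.45  0.08 -0.58] [-0.011  0.021  0.045] 0.059938250320792356
```

>>> carry_out --pt "0 0.0015 0 -0.149 0.06" --pt "0 0.0015 0 -0.298 0.06" --pt "0 0.0015 0 -0.46 0.06" --pt "0 0.0015 0.01 -0.47 0.06" --pt "0 0.0015 0.035 -0.47 0.06" --pt "0 0.0015 0.0495 -0.47 0.06" --pt "0 0.0015 0.0495 -0.47 0.045" --pt "0 0.0015 0.0495 -0.47 0.03"

```text
clock: 10.65
tcp_pos: [0.5496, 0.0844, 0.3071]
orientation: [1.089, -2.946, 0.0]
contact_force: [-0.2, 0.3, -0.4]
grip_width: 0.0319
gripper_force: 0.0
```

>>> carry_out --pt "0 0 0 0 0.02" --pt "0 0 0 0 0.01" --pt "0 0 0 0 0.01" --pt "0 0 0 0 0.01" --pt "0 0 0 0.1 0.01" --pt "0 0 0 0.24 0.01" --pt "0 0 0 0.38 0.01" --pt "0 0 0 0.52 0.01"

```text
clock: 11.45
tcp_pos: [0.5497, 0.0846, 0.3079]
orientation: [-0.292, 3.127, 0.0]
contact_force: [-1.9, 0.4, 2.0]
grip_width: 0.0227
gripper_force: 78.5
```

```bash
python3 - <<'E'
from st import *
go(.5497,.084,.3065,42.5-90)
E
```

```text
shift [ 0.0001 -0.0006  0.0014] yaw_y 100.67 roll needed -0.5555
11.45 [0.5497 0.0846 0.3079] [-0.407  0.4    0.179  1.942 -0.096  0.807  1.581] [-1.89  0.44  2.02] [0.047 0.334 0.255] 0.022722640814333363
```

>>> carry_out --pt "0 0 0 0.149 0.01" --pt "0 0 0 0.298 0.01" --pt "0 0 0 0.447 0.01" --pt "0 0 0 0.596 0.01" --pt "0 0 0.0003 0.745 0.01" --pt "0 0 0.0003 0.894 0.01" --pt "0 0 0.0003 1.043 0.01" --pt "0 0 0.0003 1.19 0.01"

```text
clock: 12.25
tcp_pos: [0.5496, 0.0845, 0.3075]
orientation: [1.512, 2.754, 0.0]
contact_force: [-2.2, 0.2, 1.9]
grip_width: 0.0225
gripper_force: 78.5
```

>>> carry_out --pt "0 0 0 0.149 0.01" --pt "0 0 0 0.298 0.01" --pt "0 0 0 0.447 0.01" --pt "0 0 0 0.596 0.01" --pt "0 0 0.0003 0.745 0.01" --pt "0 0 0.0003 0.894 0.01" --pt "0 0 0.0003 1.043 0.01" --pt "0 0 0.0003 1.19 0.01"

```text
clock: 13.05
tcp_pos: [0.5496, 0.0845, 0.3071]
orientation: [-2.795, -1.433, -0.0]
contact_force: [-2.2, -1.0, 1.7]
grip_width: 0.023
gripper_force: 78.5
```

```bash
python3 - <<'E'
from st import *
go(.5497,.084,.3065,42.5-90)
E
```

```text
shift [-0.0003  0.0004  0.0006] yaw_y -35.7 roll needed 0.2059
13.05 [0.5496 0.0845 0.3071] [-0.849  0.503  0.772  1.97  -0.464  0.851 -0.448] [-2.24 -0.99  1.7 ] [0.039 0.48  0.279] 0.023048096508768944
```

>>> carry_out --pt "0 0 0 0.13 0.01" --pt "0 0 0 0.22 0.01" --pt "0 0 0 0.22 0.01" --pt "0 0 0 0.22 0.01" --pt "0 0 0 0.07 0.01" --pt "0 0 0 -0.07 0.01" --pt "0 0 0 -0.21 0.01" --pt "0 0 0 -0.35 0.01"

```text
clock: 13.85
tcp_pos: [0.5496, 0.0843, 0.3071]
orientation: [-2.491, -1.913, -0.001]
contact_force: [-2.2, 0.7, 3.9]
grip_width: 0.0228
gripper_force: 79.1
```

```bash
python3 - <<'E'
from st import *
go(.5497,.084,.3065,42.5)
E
```

```text
shift [-0.0003  0.0002  0.0006] yaw_y -14.97 roll needed -1.003
13.85 [0.5496 0.0843 0.3071] [-0.782  0.473  0.674  1.967 -0.396  0.834 -0.151] [-2.22  0.68  3.89] [ 0.092  0.64  -0.277] 0.022815975882206144
```

>>> carry_out --pt "0 0 0 -0.145 0.01" --pt "0 0 0 -0.29 0.01" --pt "0 0 0 -0.435 0.01" --pt "0 0 0 -0.58 0.01" --pt "0 0 0 -0.725 0.01" --pt "0 0 0 -0.87 0.01" --pt "0 0 0 -0.98 0.01" --pt "0 0 0 -0.98 0.01"

```text
clock: 14.65
tcp_pos: [0.5497, 0.0843, 0.3074]
orientation: [1.305, 2.858, 0.002]
contact_force: [-3.0, 0.1, 6.2]
grip_width: 0.0225
gripper_force: 79.3
```

>>> carry_out --pt "0 0 0 0 0.01" --pt "0 0 0 0.1 0.01" --pt "0 0 0 0.24 0.01" --pt "0 0 0 0.38 0.01" --pt "0 0 0 0.52 0.01" --pt "0 0 0 0.66 0.01" --pt "0 0 0 0.8 0.01" --pt "0 0 0 0.94 0.01"

```text
clock: 15.45
tcp_pos: [0.5496, 0.0845, 0.3072]
orientation: [-2.466, -1.946, -0.001]
contact_force: [-3.0, 0.1, 3.8]
grip_width: 0.0225
gripper_force: 79.0
```

```bash
python3 - <<'E'
from st import *
go(.5497,.084,.3065,42.5)
E
```

```text
shift [-0.0004  0.0002  0.0007] yaw_y -13.45 roll needed -0.9765
15.45 [0.5496 0.0845 0.3072] [-0.775  0.471  0.664  1.966 -0.388  0.832 -0.133] [-3.03  0.12  3.81] [0.041 0.808 0.207] 0.022527817136322084
```

>>> carry_out --pt "0 0 0 0.145 0.01" --pt "0 0 0 0.29 0.01" --pt "0 0 0.0002 0.435 0.01" --pt "0 0 0.0002 0.58 0.01" --pt "0 0 0.0002 0.725 0.01" --pt "0 0 0.0004 0.87 0.01" --pt "0 0 0.0004 1.01 0.01" --pt "0 0 0.0004 1.15 0.01"

```text
clock: 16.25
tcp_pos: [0.5496, 0.0846, 0.3068]
orientation: [-3.128, -0.292, -0.0]
contact_force: [-4.0, 0.2, 4.9]
grip_width: 0.0225
gripper_force: 79.1
```

>>> carry_out --pt "0 0 0 0.05 0.01" --pt "0 0 0 0.1 0.01" --pt "0 0 0 0.15 0.01" --pt "0 0 0 0.18 0.01" --pt "0 0 0 0.21 0.01" --pt "0 0 0 0.24 0.01" --pt "0 0 0 0.24 0.01" --pt "0 0 0 0.24 0.01" --force 60

```text
clock: 17.05
tcp_pos: [0.5496, 0.0846, 0.3067]
orientation: [-3.14, 0.075, 0.0]
contact_force: [-3.2, 0.5, 5.6]
grip_width: 0.0226
gripper_force: 79.2
```

```bash
python3 - <<'E'
from st import *
go(.5497,.084,.3065,42.5)
E
```

```text
shift [0.0001 0.0006 0.0002] yaw_y -92.75 roll needed 0.781
17.05 [0.5496 0.0846 0.3067] [-1.003  0.621  1.026  1.978 -0.671  0.928 -1.248] [-3.24  0.47  5.64] [0.316 0.771 0.233] 0.02263876716979679
```

>>> carry_out --pt "0 0 0 0.03 0.01" --pt "0 0 0 0.06 0.01" --pt "0 0 0 0.09 0.01" --pt "0 0 0 0.12 0.01" --pt "0 0 0 0.14 0.01" --pt "0 0 0 0.14 0.01" --pt "0 0 0 0.14 0.01" --pt "0 0 0 0.14 0.01"

```text
clock: 17.85
tcp_pos: [0.5496, 0.0846, 0.3067]
orientation: [-3.127, 0.295, 0.0]
contact_force: [-2.5, 1.2, 4.9]
grip_width: 0.0232
gripper_force: 79.1
```

```bash
python3 - <<'E'
from st import *
go(.5497,.084,.3065,42.5)
E
```

```text
shift [0.0002 0.0006 0.0002] yaw_y -100.77 roll needed 0.6411
17.85 [0.5496 0.0846 0.3067] [-1.021  0.642  1.061  1.979 -0.702  0.944 -1.359] [-2.5   1.16  4.88] [0.243 0.678 0.217] 0.02317913820795577
```

>>> carry_out --pt "0 0 0 0.03 0.01" --pt "0 0 0 0.06 0.01" --pt "0 0 0 0.09 0.01" --pt "0 0 0 0.12 0.01" --pt "0 0 0 0.14 0.01" --pt "0 0 0 0.14 0.01" --pt "0 0 0 0.14 0.01" --pt "0 0 0 0.14 0.01"

```text
clock: 18.65
tcp_pos: [0.5496, 0.0846, 0.3066]
orientation: [-3.099, 0.514, 0.0]
contact_force: [-3.8, 0.9, 5.8]
grip_width: 0.0225
gripper_force: 79.1
```

```bash
python3 - <<'E'
from st import *
go(.5497,.084,.3065,42.5)
E
```

```text
shift [0.0003 0.0005 0.0001] yaw_y -108.84 roll needed 0.5002
18.65 [0.5496 0.0846 0.3066] [-1.037  0.665  1.095  1.98  -0.733  0.962 -1.47 ] [-3.85  0.87  5.84] [0.289 0.796 0.258] 0.02246856924311967
```

>>> carry_out --pt "0 0 0 0.03 0.01" --pt "0 0 0 0.06 0.01" --pt "0 0 0 0.09 0.01" --pt "0 0 0 0.12 0.01" --pt "0 0 0 0.14 0.01" --pt "0 0 0 0.14 0.01" --pt "0 0 0 0.14 0.01" --pt "0 0 0 0.14 0.01"

```text
clock: 19.45
tcp_pos: [0.5496, 0.0847, 0.3066]
orientation: [-3.055, 0.73, 0.0]
contact_force: [-3.0, 1.4, 6.1]
grip_width: 0.0223
gripper_force: 79.1
```

```bash
python3 - <<'E'
from st import *
go(.5497,.084,.3065,42.5)
E
```

```text
shift [0.0004 0.0005 0.0001] yaw_y -116.86 roll needed 0.3603
19.45 [0.5496 0.0847 0.3066] [-1.053  0.688  1.128  1.981 -0.764  0.98  -1.582] [-2.97  1.41  6.06] [0.276 0.682 0.254] 0.022266906745045816
```

>>> carry_out --pt "0 0 0 0.03 0.01" --pt "0 0 0 0.06 0.01" --pt "0 0 0 0.09 0.01" --pt "0 0 0 0.12 0.01" --pt "0 0 0 0.14 0.01" --pt "0 0 0 0.14 0.01" --pt "0 0 0 0.14 0.01" --pt "0 0 0 0.14 0.01"

```text
clock: 20.25
tcp_pos: [0.5496, 0.0847, 0.3065]
orientation: [-2.997, 0.942, 0.0]
contact_force: [-2.6, 0.7, 4.9]
grip_width: 0.0226
gripper_force: 79.1
```

```bash
python3 - <<'E'
from st import *
go(.5497,.084,.3065,42.5)
E
```

```text
shift [0.0004 0.0005 0.    ] yaw_y -124.91 roll needed 0.2197
20.25 [0.5496 0.0847 0.3065] [-1.067  0.713  1.161  1.981 -0.794  0.999 -1.694] [-2.62  0.67  4.89] [0.381 0.671 0.224] 0.022644482549434998
```

>>> carry_out --pt "0 0 0 0.03 0.01" --pt "0 0 0 0.06 0.01" --pt "0 0 0 0.09 0.01" --pt "0 0 0 0.12 0.01" --pt "0 0 0 0.14 0.01" --pt "0 0 0 0.14 0.01" --pt "0 0 0 0.14 0.01" --pt "0 0 0 0.14 0.01"

```text
clock: 21.05
tcp_pos: [0.5496, 0.0847, 0.3065]
orientation: [-2.923, 1.15, 0.0]
contact_force: [-2.8, 1.3, 5.0]
grip_width: 0.0227
gripper_force: 79.1
```

```bash
python3 - <<'E'
from st import *
go(.5497,.084,.3065,42.5)
E
```

```text
shift [ 0.0005  0.0004 -0.    ] yaw_y -132.94 roll needed 0.0795
21.05 [0.5496 0.0847 0.3065] [-1.079  0.738  1.192  1.982 -0.824  1.02  -1.807] [-2.75  1.31  4.99] [0.374 0.689 0.212] 0.022724313581933768
```

>>> carry_out --pt "0 0 0 0.03 0.01" --pt "0 0 0 0.06 0.01" --pt "0 0 0 0.09 0.01" --pt "0 0 0 0.12 0.01" --pt "0 0 0 0.14 0.01" --pt "0 0 0 0.14 0.01" --pt "0 0 0 0.14 0.01" --pt "0 0 0 0.14 0.01"

```text
clock: 21.85
tcp_pos: [0.5496, 0.0847, 0.3065]
orientation: [-2.836, 1.352, 0.0]
contact_force: [-2.5, 2.2, 4.9]
grip_width: 0.0227
gripper_force: 79.1
```

```bash
python3 - <<'E'
from st import *
go(.5497,.084,.3065,42.5)
E
```

```text
shift [ 0.0005  0.0004 -0.    ] yaw_y -140.98 roll needed -0.0607
21.85 [0.5496 0.0847 0.3065] [-1.09   0.764  1.223  1.982 -0.853  1.041 -1.921] [-2.46  2.2   4.88] [0.468 0.68  0.254] 0.02265175466443916
```

>>> carry_out --pt "0 0 0 0.03 0.01" --pt "0 0 0 0.06 0.01" --pt "0 0 0 0.09 0.01" --pt "0 0 0 0.12 0.01" --pt "0 0 0 0.14 0.01" --pt "0 0 0 0.14 0.01" --pt "0 0 0 0.14 0.01" --pt "0 0 0 0.14 0.01"

```text
clock: 22.65
tcp_pos: [0.5497, 0.0847, 0.3064]
orientation: [-2.735, 1.546, 0.0]
contact_force: [-3.0, 1.9, 5.0]
grip_width: 0.0228
gripper_force: 79.1
```

```bash
python3 - <<'E'
from st import *
go(.5497,.084,.3065,42.5)
E
```

```text
shift [ 0.0006  0.0003 -0.0001] yaw_y -148.98 roll needed -0.2004
22.65 [0.5497 0.0847 0.3064] [-1.1    0.79   1.252  1.983 -0.881  1.063 -2.036] [-3.05  1.9   5.  ] [0.529 0.683 0.382] 0.02284906765339482
```

>>> carry_out --pt "0 0 0 0.02 0.01" --pt "0 0 0 0.04 0.01" --pt "0 0 0 0.05 0.01" --pt "0 0 0 0.05 0.01" --pt "0 0 0 0.05 0.01" --pt "0 0 0 0.05 0.01" --pt "0 0 0 0.05 0.01" --pt "0 0 0 0.05 0.01"

```text
clock: 23.45
tcp_pos: [0.5497, 0.0847, 0.3064]
orientation: [2.696, -1.613, 0.0]
contact_force: [-3.1, 2.5, 5.1]
grip_width: 0.0231
gripper_force: 79.2
```

```bash
python3 - <<'E'
from st import *
go(.5497,.084,.3065,42.5)
E
```

```text
shift [ 0.0006  0.0003 -0.0001] yaw_y -151.79 roll needed -0.2493
23.45 [0.5497 0.0847 0.3064] [-1.103  0.799  1.262  1.983 -0.891  1.071 -2.076] [-3.05  2.46  5.12] [0.54  0.622 0.648] 0.023080203430308158
```

It has bottomed: torque rose from 0.22 to 0.65 N m. Backing off a quarter turn from the contact point at about -147° yaw.

>>> carry_out --pt "0 0 0 -0.14 0.01" --pt "0 0 0 -0.28 0.01" --pt "0 0 0 -0.42 0.01" --pt "0 0 0 -0.56 0.01" --pt "0 0 0 -0.7 0.01" --pt "0 0 0 -0.84 0.01" --pt "0 0 0 -0.98 0.01" --pt "0 0 0 -1.12 0.01"

```text
clock: 24.25
tcp_pos: [0.5496, 0.0844, 0.3067]
orientation: [-3.14, -0.07, -0.0]
contact_force: [-4.2, 2.8, 7.4]
grip_width: 0.0227
gripper_force: 79.7
```

>>> carry_out --pt "0 0 0 -0.14 0.01" --pt "0 0 0 -0.28 0.01" --pt "0 0 0 -0.42 0.01" --pt "0 0 0 -0.55 0.01" --pt "0 0 0 -0.55 0.01" --pt "0 0 0 -0.55 0.01" --pt "0 0 0 -0.55 0.01" --pt "0 0 0 -0.55 0.01"

```text
clock: 25.05
tcp_pos: [0.5497, 0.0843, 0.3068]
orientation: [-3.005, -0.911, -0.0]
contact_force: [-5.0, 1.8, 10.3]
grip_width: 0.0228
gripper_force: 79.8
```

```bash
python3 - <<'E'
from st import *
go(.5497,.084,.3065,-57)
E
```

```text
shift [-0.0001  0.0003  0.0003] yaw_y -56.28 roll needed 0.0126
25.05 [0.5497 0.0843 0.3068] [-0.907  0.538  0.862  1.974 -0.535  0.872 -0.739] [-4.97  1.81 10.33] [ 0.446  1.06  -0.101] 0.022849598993776542
```

Release and lift straight up.

>>> carry_out --pt "0 0 0 0 0.035" --pt "0 0 0 0 0.06" --pt "0 0 0 0 0.06" --pt "0 0 0 0 0.06" --pt "0 0 -0.015 0 0.06" --pt "0 0 -0.045 0 0.06" --pt "0 0 -0.08 0 0.06" --pt "0 0 -0.1 0 0.06"

```text
clock: 25.85
tcp_pos: [0.5502, 0.0837, 0.4098]
orientation: [3.005, 0.916, 0.005]
contact_force: [0.4, 0.9, 0.1]
grip_width: 0.0602
gripper_force: 0.0
```

>>> carry_out --pt "0 0 0 0 0.06" --pt "0 0 0 0 0.06" --pt "0 0 0 0 0.06" --pt "0 0 0 0 0.06" --pt "0 0 0 0 0.06" --pt "0 0 0 0 0.06" --pt "0 0 0 0 0.06" --pt "0 0 0 0 0.06"

```text
clock: 26.65
tcp_pos: [0.5496, 0.0844, 0.4063]
orientation: [3.005, 0.917, -0.0]
contact_force: [0.5, -0.1, 0.3]
grip_width: 0.0596
gripper_force: 0.0
```

```bash
python3 - <<'E'
from st import *
go(.55,.084,.4,-57)
save('wrist','w3')
E
```

```text
shift [0.0001 0.0006 0.0063] yaw_y -56.04 roll needed 0.0167
26.65 [0.5496 0.0844 0.4063] [-1.015  0.413  0.985  1.886 -0.395  1.053 -0.846] [ 0.5  -0.09  0.29] [0.056 0.01  0.04 ] 0.059601772049129705
```

View pics/w3.png

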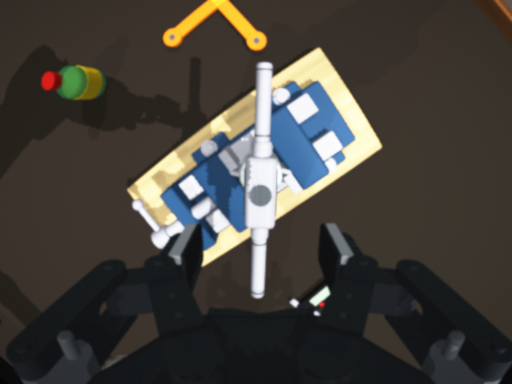

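The bar is still aligned with the open fingers, with its ends at (264,66) and (258,295). The gripper is clear and nothing around it has been disturbed.

```bash
python3 -c "
from bench import r
print(r.hand_in())"
```

```text
the job is handed in; nothing more can be done
None
```

I chased the thread and handed the job in, but `hand_in()` returned no verdict: two half-turn-forward, quarter-back cycles, bottom felt at about 1.03 turns (torque peaked near 0.65 N m, under the 1.6 N m slip limit), then backed off about a quarter turn and released, with the bottle, calliper and brace not touched.

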